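# Hang the parts baskets on the bench lift and wind it up

### The arm

A 6-joint arm with a two-finger parallel gripper is mounted at the origin on a cart in front of the work surface, level with it; the furniture and walls round the work are solid. World frame = base frame: x ahead of the robot, y to its left, z up, the work surface at z = 0. Lengths are in m, angles in rad, forces in N, time in s.
With the tool pointing down it reaches from about 0.35 to 0.85 m from the base axis. Payload 8.1 kg.
Tool frame: the origin (TCP) lies midway between the tips of the shut fingers; the grasp point (between the pads) lies 19 mm behind it (robot.grip_point_offset is the distance from the TCP to the grasp point, in m); z points along the fingers, y is the line along which they close (so a half turn about z gives the same grasp; the last joint's range is limited). The gripper opens to 93 mm and grips with 3 to 60 N. Pads are 15 mm wide; open, the fingers measure 128 mm over their backs; the gripper's body (75 mm by 188 mm) begins 65 mm behind the grasp point.
Start: joints at [1.016, 0.13, 1.488, -0, 1.523, -0.085], TCP at [0.272, 0.535, 0.219] pointing down, gripper open.
Joint ranges: [-2.96, 2.96], [-0.89, 2.26], [0.02, 2.5], [-1.34, 4.48], [0, 2.73], [-2.66, 2.66]. Speed limits (rad/s): [2.39, 2.39, 2.79, 3.14, 3.14, 3.14].

### API

Orientations are given as a rotation vector (axis times angle).
In Python, from plant import robot, read_camera, job gives the robot as it stands.
- The arm moves only by the shell command python3 -m inch 'ROWS' [FORCE]. ROWS is JSON, one flat list of numbers, 5 for each row, row after row: the shift along the world's x, y, z in mm, then the turn about the world's z in degrees, then the opening in per cent of the stroke, from 0 (shut) to 100 (fully open). In form: [dx, dy, dz, yaw, hand, dx, dy, dz, yaw, hand, ...]. A call has 1 to 10 rows; each row is the pose to reach, as a shift and turn from the pose commanded when the call began; what a row does not reach only later rows make up. A row lasts 1/12 s, in which the tool goes at most 41.7 mm and 7.16 degrees, less where a joint would pass 70% of its speed; a pose out of reach is approached as far as the arm can. A call with a gripper value outside its range is refused whole. The fingers move at their own pace and stop on an object; FORCE is the grip in N (left out, the last holds). Time passes only in rows, so rows that repeat a pose let the fingers close. It gives the time, the measured TCP pose, the force, the opening and the grip force at its end, in the units of the state.
- robot.read_state(): the state, without advancing time (a new reading comes with each control period).
- read_camera(name): name is "scene" or "side" or "wrist"; returns a dict with "image" (480x640x3 uint8, blue, green, red), "K" (3x3 intrinsics, pixels), "extrinsics" (4x4, takes a point from world to camera coordinates); the wrist camera has in their place "mount" (4x4, takes a point from camera to tool coordinates, whose origin is the TCP and whose axes are the flange's). Camera axes: x right, y down, z forward; pixel columns grow to the right and rows downward; lengths in m; the calibration is good to about 2 mm. The wrist camera is an equidistant fisheye: a pixel r from the principal point sees the ray r / f radians off the axis. A picture is of the moment at which its call begins: read the wrist's pose just before it. There is no depth.
- job.close_job(): hands the job in; it is judged then, once.
The state is a dict: "t": time; "q": joint angles; "dq": joint speeds; "joint_torque": joint torques, N m; "tool_pos": TCP position; "orientation": TCP orientation; "force": force on the tool from outside, world axes, zero at the start; "wrist_torque": the same for the moment, N m; "opening": finger opening in m; "gripper_force": force on a finger pad.
Only numpy, scipy, OpenCV 4.12 (cv2) and the standard library are available. Lean on these libraries where they do the work, as an engineer would, in place of code of your own. Each camera call takes 0.05 s, during which the arm holds its last target. There are 200 camera calls.

### The job

Clear the bench: hang every parts basket by its handle on the hooks of the bench lift, one basket to a hook, and fold out the crank handle on the lift's handwheel, all before the lift is wound. Then turn the handwheel clockwise until the bar's pointer stands level with the collar on the gauge rod, and fold the crank handle flat again so that the baskets are left hanging there. Leave the tape roll, the side cutters and the wool tin alone.

Things in the scene. Friction and masses are not known exactly. Their poses are not given: they have to be found in the camera images.
- bench_lift: Hand-wound bench lift, fixed. Origin: table top at the foot of its 26 mm upright column; hooks point to its -x (roughly to the robot), z up. Base plate 10 mm thick, x = -120 to 80, y = -120 to 120 mm. A black handwheel (106 mm across, z = 225 to 240) tops the column. A sliding bar carries four hooks; a thin gauge rod with a collar stands at y = 65 mm, 210 mm high
- wheel_axis (a point): Point on the handwheel's vertical axis, at the top face of the disc
- handwheel (a joint): Angle of the handwheel (rad), growing clockwise seen from above. It lifts the hook bar by 3.82 mm per rad (24 mm a turn) and is self-locking: stiff (0.2 to 0.3 N m), it stays where it is left. Range 0 to 20
- handle_pivot (a point): Pivot of the folding crank handle on the handwheel: 42 mm from the wheel's axis, 24 mm above the disc's top face. The handle's hinge is horizontal and tangential to the wheel
- fold_handle (a joint): Fold angle of the crank handle (rad): 0 = folded flat, lying level across the wheel from the pivot over the axis and beyond; 1.571 = folded out, upright on the pivot (end stop). Friction (about 0.12 N m) keeps it at any angle
- handle_ball (a point): Centre of the ball (25 mm across) at the handle's free end, 62 mm from the pivot. From 10 to 54 mm from the pivot the handle is a 20 mm thick round sleeve; sleeve and ball are one piece that spins freely round the handle's own axis, so a firm grip can be carried round in a circle without turning the gripper
- hook_bar (a joint): Rise of the hook bar (m), from 0 to 0.078; it moves only with the handwheel
- pointer (a point): Tip of the pointer, a flat tongue on the hook bar's carriage, on the lift's y = +55 mm, at the height of the hook seats
- mark (a point): Middle of the collar on the gauge rod, the height mark: a dark ring 19 mm across and 16 mm high, clamped (stiff)
- basket_1: Parts basket, open box 70 x 70 x 38 mm, about 0.2 kg. 7 mm bail along its y: legs at the middles of the y walls rise to z = 74, then slope to a peak (axis) at z = 90 mm over the centre. On it a black grip: square neck 14 x 14 mm (faces along x and y) from z = 92 to 120, then a cap 24 mm across to z = 130. Origin: centre of underside, z up. Same after a half turn. May be absent
- basket_2: Another parts basket, shaped like basket_1 (which fits any hook); may be absent
- basket_3: Another parts basket, shaped like basket_1; may be absent
- hook_1 (a point): Seat of hook 1 (lift's x = -130, y = 150 mm): axis of the 8 mm rod, middle of its level 24 mm. Its tip turns up 17 mm, ending 28 mm to the lift's -x of the seat; to the +x it climbs gently to the cross bar (front face 58 mm behind, top 15 mm above the seat). A basket goes on from the -x side, bail across the hook, peak lifted over the tip; hung, its peak is 7.5 mm above the seat
- hook_2 (a point): Seat of hook 2, shaped like hook_1, on the lift's x = -130, y = 70 mm
- hook_3 (a point): Seat of hook 3, shaped like hook_1, on the lift's x = -130, y = -70 mm
- hook_4 (a point): Seat of hook 4, shaped like hook_1, on the lift's x = -130, y = -150 mm
- tape_roll: Bystander: black roll of tape, 58 x 56 x 19 mm, on the table; origin: centre of the underside. Leave it alone
- side_cutters: Bystander: red-handled side cutters, 128 mm long, lying flat, on the table; origin: centre of the underside. Leave it alone
- wool_tin: Bystander: brass tin with brass wool, 63 mm across, 48 mm high, on the table; origin: centre of the underside. Leave it alone
- bail_1 (a point): Peak of the bail of basket 1, on the bar's axis, 90 mm above the basket's origin; None when that basket is absent
- bail_2 (a point): Peak of the bail of basket 2, on the bar's axis, 90 mm above the basket's origin; None when that basket is absent
- bail_3 (a point): Peak of the bail of basket 3, on the bar's axis, 90 mm above the basket's origin; None when that basket is absent

How it is judged:
On the way, in this order (a step that is already met when the one before it is completed fails the run):
1. every basket hangs on a hook and the crank handle is folded out, the lift not yet wound ((distance between bail_1 and hook_1 below 0.03 m or distance between bail_1 and hook_2 below 0.03 m or distance between bail_1 and hook_3 below 0.03 m or distance between bail_1 and hook_4 below 0.03 m) and angle between each of basket_1, basket_2, basket_3's own z axis and vertical below 0.4 rad and (distance between bail_2 and hook_1 below 0.03 m or distance between bail_2 and hook_2 below 0.03 m or distance between bail_2 and hook_3 below 0.03 m or distance between bail_2 and hook_4 below 0.03 m) and (distance between bail_3 and hook_1 below 0.03 m or distance between bail_3 and hook_2 below 0.03 m or distance between bail_3 and hook_3 below 0.03 m or distance between bail_3 and hook_4 below 0.03 m) and value of joint fold_handle above 1.3 rad and distance of pointer from where it was at the start of the episode below 0.008 m), for 0.2 s.
2. the bar is wound up to the mark with the handle folded out and the baskets hanging ((distance between bail_1 and hook_1 below 0.03 m or distance between bail_1 and hook_2 below 0.03 m or distance between bail_1 and hook_3 below 0.03 m or distance between bail_1 and hook_4 below 0.03 m) and angle between each of basket_1, basket_2, basket_3's own z axis and vertical below 0.4 rad and (distance between bail_2 and hook_1 below 0.03 m or distance between bail_2 and hook_2 below 0.03 m or distance between bail_2 and hook_3 below 0.03 m or distance between bail_2 and hook_4 below 0.03 m) and (distance between bail_3 and hook_1 below 0.03 m or distance between bail_3 and hook_2 below 0.03 m or distance between bail_3 and hook_3 below 0.03 m or distance between bail_3 and hook_4 below 0.03 m) and value of joint fold_handle above 1 rad and z of pointer in the frame of mark between -0.008 and 0.008 m), for 0.2 s.
At the end, for the whole second after the job is handed in: Each basket present hangs by its bail on a hook (peak of the bail within 30 mm of the seat of one of the hooks, tilted under 0.4 rad) and is at rest; the pointer is level with the collar (within 8 mm of its middle); the handle is folded flat (under 0.2 rad); the handwheel is at rest ((distance between bail_1 and hook_1 below 0.03 m or distance between bail_1 and hook_2 below 0.03 m or distance between bail_1 and hook_3 below 0.03 m or distance between bail_1 and hook_4 below 0.03 m) and angle between each of basket_1, basket_2, basket_3's own z axis and vertical below 0.4 rad and (distance between bail_2 and hook_1 below 0.03 m or distance between bail_2 and hook_2 below 0.03 m or distance between bail_2 and hook_3 below 0.03 m or distance between bail_2 and hook_4 below 0.03 m) and (distance between bail_3 and hook_1 below 0.03 m or distance between bail_3 and hook_2 below 0.03 m or distance between bail_3 and hook_3 below 0.03 m or distance between bail_3 and hook_4 below 0.03 m) and value of joint fold_handle below 0.2 rad and z of pointer in the frame of mark between -0.008 and 0.008 m and velocity of joint handwheel below 0.1 rad/s and linear speed of each of basket_1, basket_2, basket_3 below 0.08 m/s); the robot touches nothing.
It fails at once if the tape roll is pushed aside by more than 30 mm (distance of tape_roll from where it was at the start of the episode above 0.03 m).
It fails at once if the side cutters is pushed aside by more than 30 mm (distance of side_cutters from where it was at the start of the episode above 0.03 m).
It fails at once if the wool tin is pushed aside by more than 30 mm (distance of wool_tin from where it was at the start of the episode above 0.03 m).
Of basket_1, basket_2, basket_3 only 2 to 3 are there at a start; the rules pass over those that are not, and their reading is None.
At some moment in a run one of basket_1, basket_2, basket_3 may be knocked a few centimetres aside while the robot is not near it.
Once in a run the grip may slacken for a moment while it holds something.
It also fails if it takes over 210 s, if anything falls off the work surface, if the arm or the gripper's body presses on something with over 40 N, if the wrist force passes 120 N, or if a joint passes its speed limit or range.

## Working session

There is one attempt and no reset: what is moved stays moved. The work goes in short steps, Python scripts to look and compute and a shell command to move; the robot and the scene stay as the last step left them, time stands still between calls to the robot, and variables do not carry over. Pictures are saved under pics/ and viewed, at most 14 in all, crops included, and the job is handed in when it is done.

```bash
ls; mkdir -p pics
python3 - <<'E'
from plant import robot, read_camera
import cv2
s=robot.read_state();print(s)
for n in ("scene","side"):
    c=read_camera(n);cv2.imwrite(f"pics/{n}0.png",c["image"]);print(n,c["K"].tolist(),c["extrinsics"].round(4).tolist())
E
```

```text
pics
{'t': 0.0, 'q': array([ 1.01557325e+00,  1.31165904e-01,  1.48928837e+00, -1.88911311e-05,
        1.52306015e+00, -8.53708267e-02]), 'dq': array([-0.00118673,  0.00076783,  0.00043239, -0.00096929,  0.00083676,
       -0.00033629]), 'joint_torque': array([-9.36356591e-04, -5.59851301e+01, -4.91752160e+01,  7.66990450e-02,
        3.58949136e-02, -1.41440592e-04]), 'tool_pos': array([0.27130588, 0.53448376, 0.21757967]), 'orientation': array([-7.31133727e-01, -3.05472597e+00,  2.87398617e-03]), 'force': array([-0.46301472, -0.16826473, -0.72236422]), 'wrist_torque': array([0.001458  , 0.04453683, 0.00204742]), 'gripper_force': 0.0, 'opening': 0.09289028532834091}
scene [[564.725057607392, 0.0, 317.24736071494954], [0.0, 564.725057607392, 239.66555736097817], [0.0, 0.0, 1.0]] [[-0.4408, -0.8975, -0.0121, 0.2568], [-0.6181, 0.3133, -0.7209, 0.4962], [0.6509, -0.3103, -0.6929, 1.4238], [0.0, 0.0, 0.0, 1.0]]
side [[558.0860414096684, 0.0, 317.01936149534805], [0.0, 558.0860414096684, 244.5503627718246], [0.0, 0.0, 1.0]] [[-0.5905, 0.807, -0.003, 0.3536], [0.6585, 0.4797, -0.58, -0.3029], [-0.4666, -0.3444, -0.8146, 1.7674], [0.0, 0.0, 0.0, 1.0]]
```

View pics/scene0.png

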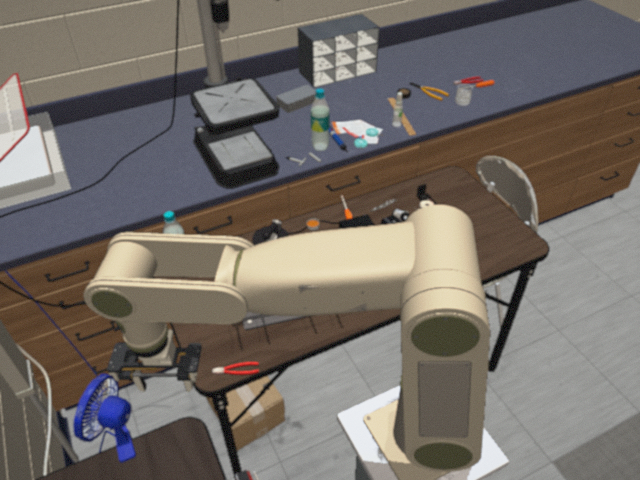

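View pics/side0.png

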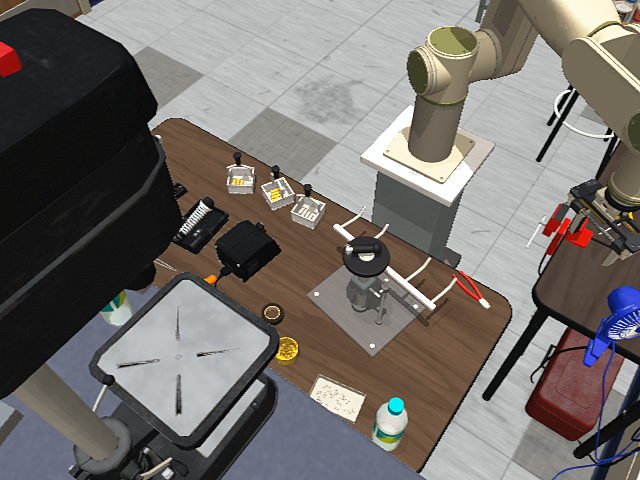

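```bash
cat > h.py <<'E'
import numpy as np,cv2
from scipy.spatial.transform import Rotation as R
from plant import robot, read_camera
def px2w(c,u,v,z):
    K,E=c["K"],c["extrinsics"];d=E[:3,:3].T@np.linalg.solve(K,[u,v,1.]);o=-E[:3,:3].T@E[:3,3]
    return o+d*(z-o[2])/d[2]
def proj(c,p):
    q=c["extrinsics"][:3,:3]@p+c["extrinsics"][:3,3];q=c["K"]@q;return q[:2]/q[2]
E
python3 - <<'E'
from h import *
a=cv2.imread("pics/side0.png")
cv2.imwrite("pics/s0l.png",cv2.resize(a[200:360,300:510],None,fx=3.75,fy=3.75,interpolation=2)[:600])
cv2.imwrite("pics/s0b.png",cv2.resize(a[140:240,215:345],None,fx=6,fy=6,interpolation=2)[:600])
E
```

```text
(no output)
```

View pics/s0l.png

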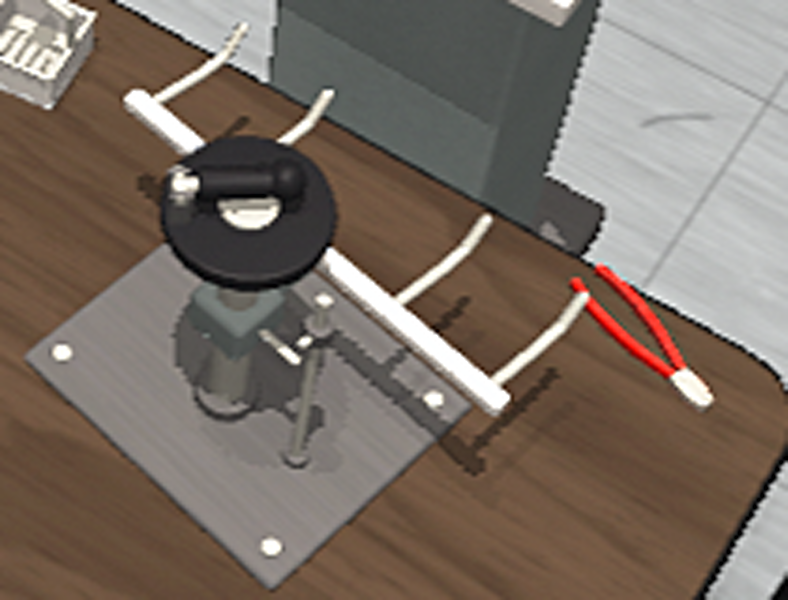

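View pics/s0b.png

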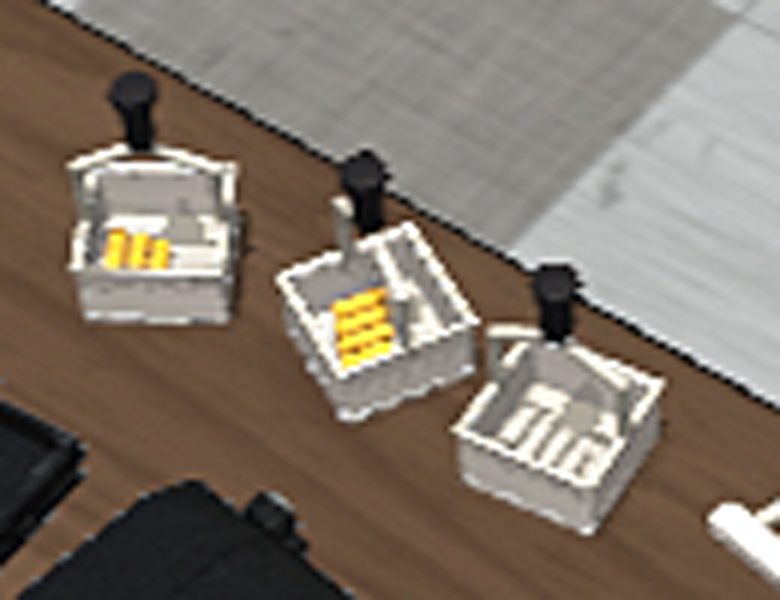

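Run:
```python
from h import *
c=read_camera("side")
L=lambda x,y,z:px2w(c,300+x/3.75,200+y/3.75,z)
B=lambda x,y,z:px2w(c,215+x/6,140+y/6,z)
for n,p in dict(cb=L(270,588,.01),cl=L(25,355,.01),cr=L(470,408,.01),wheel=L(249,209,.24),rodtop=L(325,298,.21),rodfoot=L(296,462,.01),barR=L(500,393,.1),barL=L(135,95,.1),tip1=L(583,297,.1),tip2=L(487,220,.1),tip3=L(328,95,.1),tip4=L(240,28,.1),piv=L(182,185,.264),ball=L(290,172,.264),
 A=B(133,85,.13),A1=B(75,165,.074),A2=B(232,168,.074),Bc=B(363,165,.13),B1=B(345,205,.074),B2=B(402,300,.074),C=B(556,275,.13),C1=B(497,332,.074),C2=B(628,388,.074)).items(): print(n,(p*1000).round())
```

```text
cb [704. 242.  10.]
cl [659.  11.  10.]
cr [514. 280.  10.]
wheel [606. 142. 240.]
rodtop [614. 204. 210.]
rodfoot [618. 207.  10.]
barR [545. 304. 100.]
barL [486. -20. 100.]
tip1 [450. 312. 100.]
tip2 [434. 231. 100.]
tip3 [407.  89. 100.]
tip4 [392.   6. 100.]
piv [629. 109. 264.]
ball [584. 155. 264.]
A [ 463. -379.  130.]
A1 [ 482. -408.   74.]
A2 [ 439. -345.   74.]
Bc [ 439. -259.  130.]
B1 [ 425. -285.   74.]
B2 [ 457. -226.   74.]
C [ 441. -147.  130.]
C1 [ 446. -178.   74.]
C2 [ 437. -109.   74.]
```

```bash
python3 -m inch '[0,0,40,0,100, 0,0,80,0,100, 15,-30,120,0,100, 40,-60,160,0,100, 65,-90,190,0,100, 90,-125,220,0,100, 110,-160,230,0,100, 130,-195,230,0,100, 140,-230,230,0,100,150,-265,230,0,100]'
python3 -m inch '[5,-40,0,7,100, 10,-80,0,14,100, 10,-120,0,17,100, 10,-120,0,17,100]'
python3 - <<'E'
from h import *
s=robot.read_state();c=read_camera("wrist");cv2.imwrite("pics/w1.png",c["image"]);print(s["t"],s["tool_pos"],s["orientation"],c["K"].tolist(),c["mount"].round(4).tolist())
E
```

```text
t: 0.98
tool_pos: [0.4141, 0.2924, 0.448]
orientation: [0.731, 3.055, 0.001]
force: [1.7, -0.2, -0.1]
opening: 0.093
gripper_force: 0.0
t: 1.32
tool_pos: [0.4235, 0.1688, 0.4476]
orientation: [0.269, 3.129, -0.003]
force: [-2.0, 0.0, 0.2]
opening: 0.093
gripper_force: 0.0
1.3167 [0.42345858 0.16881341 0.44758071] [ 2.69271421e-01  3.12920508e+00 -2.99591417e-03] [[371.64829954431775, 0.0, 319.7457664292188], [0.0, 371.64829954431775, 240.74159481761617], [0.0, 0.0, 1.0]] [[0.0006, -0.9671, -0.2543, 0.0713], [1.0, 0.0004, 0.0009, -0.0002], [-0.0007, -0.2543, 0.9671, -0.165], [0.0, 0.0, 0.0, 1.0]]
```

View pics/w1.png

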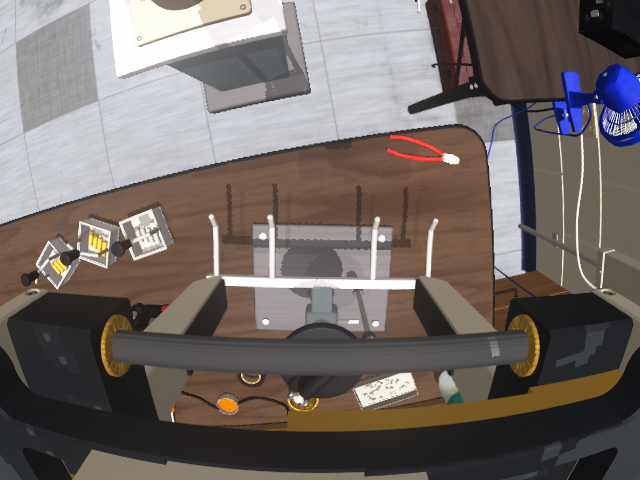

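```bash
cat >> h.py <<'E'
def wcam(c,s):
    T=np.eye(4);T[:3,:3]=R.from_rotvec(s["orientation"]).as_matrix();T[:3,3]=s["tool_pos"];return T@c["mount"]
def wproj(c,s,p):
    M=np.linalg.inv(wcam(c,s));q=M[:3,:3]@p+M[:3,3];r=np.hypot(q[0],q[1]);th=np.arctan2(r,q[2]);return c["K"][:2,2]+c["K"][0,0]*th*q[:2]/max(r,1e-9)
def wpx(c,s,u,v,z):
    M=wcam(c,s);d=np.array([u,v])-c["K"][:2,2];r=np.hypot(*d);th=r/c["K"][0,0]
    k=M[:3,:3]@np.r_[d/max(r,1e-9)*np.sin(th),np.cos(th)];return M[:3,3]+k*(z-M[2,3])/k[2]
def lift(o,y,p): return np.r_[o[0]+p[0]*np.cos(y)-p[1]*np.sin(y),o[1]+p[0]*np.sin(y)+p[1]*np.cos(y),p[2]]
E
python3 - <<'E'
from h import *
from scipy.optimize import least_squares
s=robot.read_state();c=read_camera("wrist");d=read_camera("side")
S=lambda x,y:np.r_[300+x/3.75,200+y/3.75]
def obs(v):
    o,y,z=v[:2],v[2],v[3];P=lambda *p:lift(o,y,p);e=[]
    for hy,w,q in ((-150,(211,217),(240,28)),(-70,(269,217),(328,95)),(70,(377,219),(487,220)),(150,(435,221),(583,297))):
        t=P(-.156,hy/1e3,z+.017);e+=[wproj(c,s,t)-w,proj(d,t)-S(*q)]
    for p,w in (((-.12,-.12,.01),(253,226)),((-.12,.12,.01),(393,228)),((.08,.12,.01),(388,330)),((.08,-.12,.01),(257,330))): e.append(wproj(c,s,P(*p))-w)
    e.append(proj(d,P(.08,.12,.01))-S(270,588));e.append(proj(d,P(.08,-.12,.01))-S(25,355));e.append(proj(d,P(0,0,.24))-S(249,209))
    return np.concatenate(e)
r=least_squares(obs,[.605,.141,-.187,.12],loss="soft_l1");print(r.x,np.degrees(r.x[2]));print(r.fun.reshape(-1,2).round(1).tolist())
for h in (.15,.07,-.07,-.15): print(lift(r.x[:2],r.x[2],(-.13,h,r.x[3])).round(4), end=' ')
print()
for p in ((28,278),(68,257),(119,249)): print(wpx(c,s,*p,.13).round(3))
for p in ((139,347),(165,358)): print(p, )
E
```

```text
[ 0.60133944  0.14208126 -0.18526202  0.12205592] -10.614732072285598
[[0.1, 1.5], [0.7, 0.3], [0.8, 1.5], [-0.1, 0.2], [-0.2, 0.5], [0.0, 0.2], [-0.0, -0.5], [0.4, 0.1], [-2.1, -1.7], [0.7, -2.4], [-2.1, 1.3], [-0.7, 0.4], [1.7, 0.1], [-0.2, -0.5], [1.1, -1.3]]
[0.5012 0.3135 0.1221] [0.4865 0.2348 0.1221] [0.4607 0.0972 0.1221] [0.4459 0.0186 0.1221] 
[ 0.455 -0.362  0.13 ]
[ 0.434 -0.245  0.13 ]
[ 0.438 -0.138  0.13 ]
(139, 347)
(165, 358)
```

```bash
python3 -m inch '[0,-40,0,3,100, 5,-80,0,6,100, 10,-120,0,9,100, 15,-160,0,12,100, 15,-200,-30,15,100, 17,-240,-60,17,100, 17,-280,-90,17,100, 17,-310,-130,17,100, 17,-310,-150,17,100, 17,-310,-150,17,100]'
python3 - <<'E'
from h import *
s=robot.read_state();c=read_camera("wrist");cv2.imwrite("pics/w2.png",c["image"]);print(s["t"],s["tool_pos"],R.from_rotvec(s["orientation"]).as_matrix()[:,1],[wproj(c,s,np.array(p)).round() for p in ((.44,-.143,.13),(.437,-.252,.13))])
E
```

```text
t: 2.3
tool_pos: [0.4381, -0.1362, 0.29]
orientation: [0.191, -3.127, -0.006]
force: [-1.2, 1.5, -1.6]
opening: 0.0931
gripper_force: 0.0
2.3 [ 0.43814435 -0.13624796  0.29002286] [-0.12156672  0.99257249  0.00462481] [array([311., 228.]), array([194., 211.])]
```

View pics/w2.png

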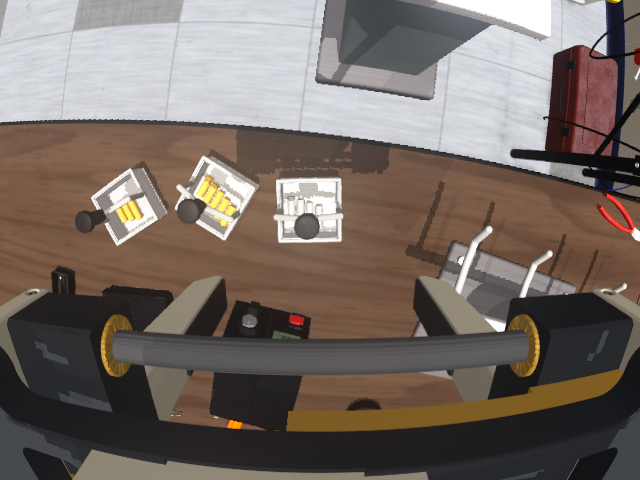

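Run:
```python
from h import *
s=robot.read_state();c=read_camera("wrist")
for p in ((307,226),(188,210),(88,221)): print(wpx(c,s,*p,.13).round(4))
for a,b in (((276,217),(340,217)),((180,187),(222,222)),((100,219),(145,202))):
    a,b=wpx(c,s,*a,.074),wpx(c,s,*b,.074);print(a.round(3),b.round(3),np.degrees(np.arctan2(*(b-a)[1::-1])))
```

```text
[ 0.4392 -0.1458  0.13  ]
[ 0.437  -0.2577  0.13  ]
[ 0.4594 -0.3719  0.13  ]
[ 0.446 -0.18   0.074] [ 0.437 -0.113  0.074] 96.88889994369416
[ 0.424 -0.288  0.074] [ 0.458 -0.237  0.074] 56.59278669673402
[ 0.471 -0.392  0.074] [ 0.445 -0.33   0.074] 112.58719610368507
```

```bash
python3 -m inch '[2,-10,-40,0,60, 2,-10,-80,0,60, 2,-10,-120,0,60, 2,-10,-150,0,60, 2,-10,-175,0,60, 2,-10,-196,0,60, 2,-10,-196,0,60]'
python3 -m inch '[0,0,0,0,10, 0,0,0,0,5, 0,0,0,0,5,0,0,0,0,5,0,0,0,0,5,0,0,0,0,5]' 40
```

```text
t: 2.98
tool_pos: [0.4416, -0.1435, 0.0993]
orientation: [0.197, -3.132, -0.004]
force: [-0.8, -0.1, -0.3]
opening: 0.0568
gripper_force: 0.0
t: 3.48
tool_pos: [0.443, -0.1465, 0.1025]
orientation: [-0.194, 3.134, -0.002]
force: [0.7, -0.7, 2.9]
opening: 0.0233
gripper_force: 40.0
```

```bash
python3 -m inch '[0,0,10,0,5, 0,0,30,0,5, 0,0,60,0,5, 0,0,60,0,5]'
python3 -m inch '[0,0,40,0,5, 0,0,80,0,5, 0,0,113,0,5, -5,35,113,-4,5, -10,70,113,-8,5, -15,105,113,-12,5, -20,140,113,-16,5, -25,175,113,-18,5, -28,210,113,-18,5,-28,210,113,-18,5]'
python3 -m inch '[0,30,0,0,5, 0,60,0,0,5, 0,90,0,0,5, 0,120,0,0,5, 0,150,0,0,5, -7,180,0,0,5, -7,188,0,0,5, -7,188,0,0,5]'
```

```text
t: 3.82
tool_pos: [0.4446, -0.1473, 0.1674]
orientation: [-0.193, 3.129, -0.005]
force: [1.5, -0.7, -0.3]
opening: 0.0228
gripper_force: 40.0
t: 4.65
tool_pos: [0.413, 0.0691, 0.2745]
orientation: [-0.291, -3.128, -0.004]
force: [0.4, -0.4, -1.6]
opening: 0.023
gripper_force: 40.0
t: 5.32
tool_pos: [0.4066, 0.2532, 0.274]
orientation: [-0.294, -3.127, 0.0]
force: [-0.0, -0.3, -2.2]
opening: 0.0228
gripper_force: 40.0
```

```bash
python3 -m inch '[1,-3,-30,0,5, 1,-3,-60,0,5, 1,-3,-90,0,5, 1,-3,-106,0,5, 1,-3,-106,0,5, 1,-3,-106,0,5]'
python3 -m inch '[20,-4,0,0,5, 40,-7,0,0,5, 60,-11,0,0,5, 79,-15,0,0,5, 79,-15,0,0,5, 79,-15,0,0,5]'
python3 -m inch '[0,0,-8,0,5, 0,0,-16,0,5, 0,0,-22,0,5, 0,0,-26,0,5, 0,0,-26,0,5, 0,0,-26,0,5]'
python3 -c "
from h import *
s=robot.read_state();c=read_camera('wrist');cv2.imwrite('pics/w3.png',c['image']);print(s['tool_pos'],s['force'])"
```

```text
t: 5.82
tool_pos: [0.4079, 0.2473, 0.1678]
orientation: [-0.301, -3.125, 0.002]
force: [0.2, 0.5, -1.3]
opening: 0.0234
gripper_force: 40.0
t: 6.32
tool_pos: [0.4889, 0.2334, 0.1704]
orientation: [0.301, 3.125, 0.002]
force: [-0.5, 0.0, -1.9]
opening: 0.0227
gripper_force: 40.0
t: 6.82
tool_pos: [0.4872, 0.234, 0.1432]
orientation: [0.298, 3.126, 0.0]
force: [-2.7, -1.0, 6.7]
opening: 0.0228
gripper_force: 40.0
[0.48719957 0.23400941 0.14323803] [-2.71714771 -0.95076307  6.66588751]
```

View pics/w3.png

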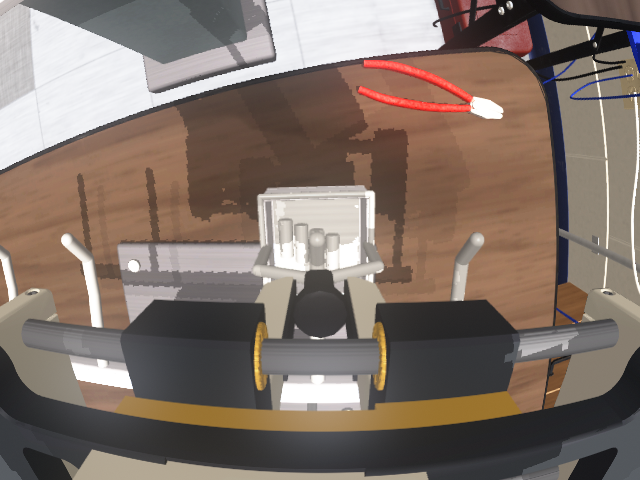

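The hook tip shows at (317,238), inside the bail and centred on it. The basket is level and the force says it rests on the hook, so I release it.

```bash
python3 -m inch '[0,0,0,0,20, 0,0,0,0,35, 0,0,0,0,50, 0,0,0,0,50, 0,0,0,0,50, 0,0,15,0,50, 0,0,40,0,50, 0,0,80,0,50, 0,0,120,0,50, 0,0,145,0,50]'
python3 -m inch '[-15,-35,5,-3,50, -25,-75,5,-7,50, -35,-115,5,-10,50, -45,-155,5,-14,50, -50,-195,5,-18,50, -50,-235,5,-20,50, -50,-275,5,-22,50, -50,-315,5,-22,50, -50,-355,5,-22,50, -50,-395,5,-22,50]'
python3 -m inch '[0,-35,0,0,50, 0,-70,0,0,50, 0,-100,0,0,50, 0,-100,0,0,50]'
cat >> h.py <<'E'
def look(n):
    s=robot.read_state();c=read_camera('wrist');cv2.imwrite(f'pics/{n}.png',c['image']);y=R.from_rotvec(s["orientation"]).as_matrix()[:,1];print(s['t'],s['tool_pos'],np.degrees(np.arctan2(y[1],y[0])),s['force']);return c,s
E
python3 -c "
from h import *
c,s=look('w4')
for p in ((.437,-.258,.13),(.459,-.372,.13)):print(wproj(c,s,np.array(p)))"
```

```text
t: 7.7
tool_pos: [0.4878, 0.2343, 0.2914]
orientation: [0.298, 3.124, 0.003]
force: [0.8, 1.5, 0.7]
opening: 0.0463
gripper_force: 0.0
t: 8.53
tool_pos: [0.4366, -0.163, 0.2923]
orientation: [0.89, 3.012, 0.0]
force: [0.7, -0.6, -0.2]
opening: 0.0467
gripper_force: 0.0
t: 8.87
tool_pos: [0.4361, -0.2656, 0.2913]
orientation: [-0.896, -3.01, 0.002]
force: [0.6, 0.4, 0.1]
opening: 0.0466
gripper_force: 0.0
8.8667 [ 0.43613911 -0.2656263   0.29130793] 56.848276123078314 [0.63025055 0.38934878 0.136089  ]
[328.10577496 221.44529784]
[241.78455392 303.07606995]
```

View pics/w4.png

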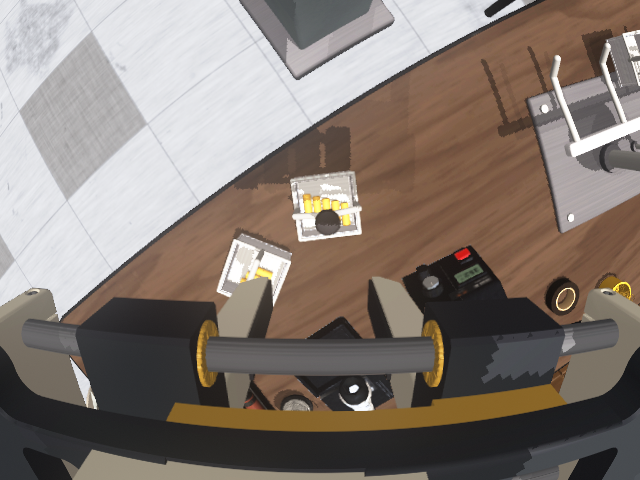

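```bash
python3 -m inch '[1,8,-40,5,50, 1,8,-80,5,50, 1,8,-120,5,50, 1,8,-150,5,50, 1,8,-175,5,50, 1,8,-187,5,50, 1,8,-187,5,50, 1,8,-187,5,50]'
python3 -m inch '[0,0,0,0,10, 0,0,0,0,5, 0,0,0,0,5,0,0,0,0,5,0,0,0,0,5,0,0,10,0,5,0,0,30,0,5,0,0,60,0,5,0,0,60,0,5]' 40
```

```text
t: 9.58
tool_pos: [0.4384, -0.2526, 0.1058]
orientation: [-0.757, -3.049, -0.0]
force: [0.6, -0.3, 0.6]
opening: 0.0465
gripper_force: 0.0
t: 10.33
tool_pos: [0.4404, -0.2546, 0.1716]
orientation: [0.756, 3.042, -0.004]
force: [1.3, -1.0, 0.5]
opening: 0.0229
gripper_force: 40.0
```

```bash
python3 -m inch '[0,0,40,0,5, 0,0,80,0,5, -5,10,114,3,5, -10,45,114,7,5, -18,80,114,12,5, -26,115,114,17,5, -34,150,114,17,5, -42,185,114,17,5, -50,220,114,17,5,-55,255,114,17,5]'
python3 -m inch '[-3,35,0,0,5, -3,70,0,0,5, -3,105,0,0,5, -3,112,0,0,5, -3,112,0,0,5, -3,112,0,0,5]'
```

```text
t: 11.17
tool_pos: [0.382, 0.0034, 0.2794]
orientation: [0.3, 3.127, 0.0]
force: [0.1, 0.7, -1.2]
opening: 0.0228
gripper_force: 40.0
t: 11.67
tool_pos: [0.3799, 0.1137, 0.2792]
orientation: [-0.296, -3.127, 0.001]
force: [0.2, -0.6, -1.3]
opening: 0.0242
gripper_force: 4.0
```

```bash
python3 -m inch '[0,0,0,0,5, 0,0,0,0,5, 0,0,0,0,5,0,0,0,0,5]' 40
python3 -c "
from h import *
c,s=look('w5')"
```

```text
t: 12.0
tool_pos: [0.3803, 0.113, 0.2793]
orientation: [-0.302, -3.127, 0.0]
force: [-0.9, 0.1, -1.0]
opening: 0.0226
gripper_force: 40.0
12.0 [0.38032632 0.11297077 0.27929037] 78.97204985333325 [-0.87295949  0.0833116  -1.01415711]
```

View pics/w5.png

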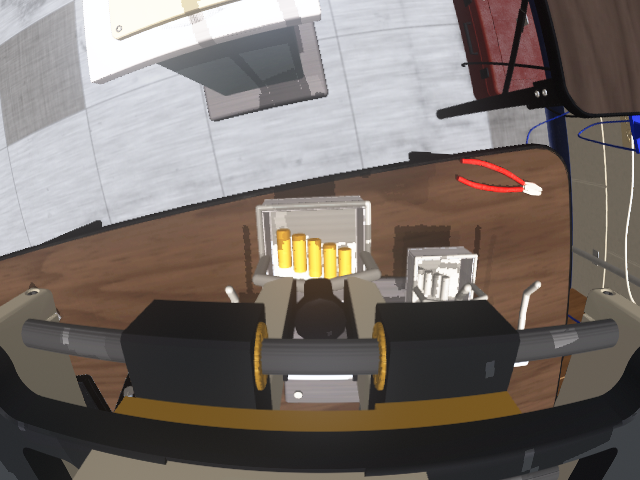

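The basket is still held after the slackening, with bail ends at (260,275) and (378,272), much as before. I carry on to hook 3.

```bash
python3 -m inch '[2,-1,-30,0,5, 2,-1,-60,0,5, 2,-1,-90,0,5, 2,-1,-105,0,5, 2,-1,-105,0,5, 2,-1,-105,0,5]'
python3 -m inch '[20,-4,0,0,5, 40,-7,0,0,5, 60,-11,0,0,5, 79,-15,0,0,5, 79,-15,0,0,5, 79,-15,0,0,5]'
python3 -m inch '[0,0,-8,0,5, 0,0,-16,0,5, 0,0,-24,0,5, 0,0,-27,0,5, 0,0,-27,0,5, 0,0,-27,0,5]'
```

```text
t: 12.55
tool_pos: [0.3816, 0.1125, 0.174]
orientation: [-0.299, -3.126, 0.001]
force: [0.2, 0.2, -1.2]
opening: 0.0231
gripper_force: 40.0
t: 13.05
tool_pos: [0.4626, 0.0977, 0.1761]
orientation: [0.3, 3.125, 0.001]
force: [-0.5, 0.3, -1.1]
opening: 0.023
gripper_force: 40.0
t: 13.55
tool_pos: [0.4605, 0.0979, 0.1469]
orientation: [-0.298, -3.127, 0.0]
force: [-1.6, 0.4, -0.6]
opening: 0.0226
gripper_force: 40.0
```

```bash
python3 -m inch '[0,0,-3,0,5, 0,0,-3,0,5, 0,0,-3,0,20, 0,0,-3,0,50, 0,0,-3,0,50, 0,0,-3,0,50, 0,0,15,0,50, 0,0,50,0,50, 0,0,90,0,50, 0,0,130,0,50]'
python3 -m inch '[0,-20,20,0,50, 0,-60,20,4,50, 0,-100,20,8,50, 0,-140,20,12,50, 0,-180,20,16,50, 0,-220,20,20,50, 0,-260,20,26,50, 0,-300,20,32,50, 0,-340,20,38,50, 0,-380,20,38,50]'
python3 -m inch '[0,-35,0,0,50, 0,-70,0,0,50, 0,-85,0,0,50, 0,-85,0,0,50]'
python3 -c "
from h import *
c,s=look('w6')
for p in ((.459,-.372,.13),):print(wproj(c,s,np.array(p)))
for h in ((.4865,.2348),(.4607,.0972)):
  d=read_camera('side');print(proj(d,np.array([*h,.13])),proj(d,np.array([*h,.17])))
cv2.imwrite('pics/s6.png',d['image'])"
```

```text
t: 14.38
tool_pos: [0.4601, 0.0979, 0.2776]
orientation: [-0.298, -3.125, 0.001]
force: [0.3, 0.6, 0.5]
opening: 0.0465
gripper_force: 0.0
t: 15.22
tool_pos: [0.4646, -0.2786, 0.2968]
orientation: [0.71, -3.054, 0.007]
force: [0.3, 0.3, -0.7]
opening: 0.0464
gripper_force: 0.0
t: 15.55
tool_pos: [0.4844, -0.3391, 0.2945]
orientation: [0.63, -3.05, 0.033]
force: [0.2, -0.6, -0.5]
opening: 0.0466
gripper_force: 0.0
15.55 [ 0.48439817 -0.33909045  0.29454869] 113.36688312729255 [ 0.17593723 -0.62855287 -0.52380329]
[299.33596829 189.66369198]
[422.31110291 267.07745722] [424.8578798  257.83272305]
[380.04238463 233.35270056] [381.48177256 223.7099197 ]
```

View pics/w6.png

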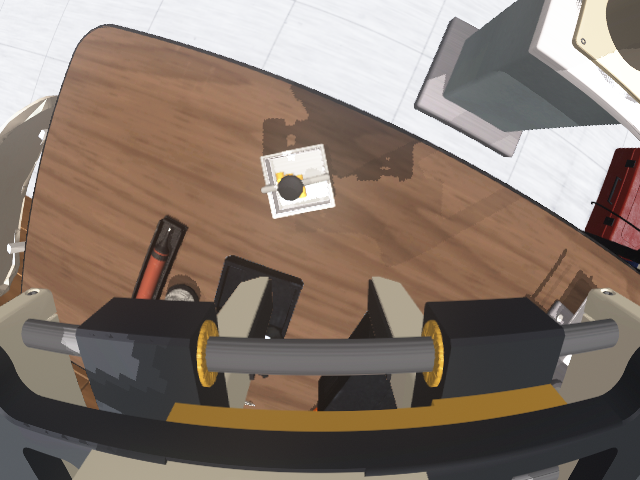

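```bash
python3 - <<'E'
from h import *
s=robot.read_state();c=read_camera("wrist");print(s["q"])
print(wpx(c,s,290,187,.13))
a,b=wpx(c,s,262,190,.074),wpx(c,s,328,177,.074);print(a,b,np.degrees(np.arctan2(*(b-a)[1::-1])))
E
python3 -m inch '[0,0,0,-7,50, -10,-10,0,-14,50,-20,-25,0,-18,50, -20,-38,0,-18,50, -20,-38,0,-18,50, -20,-38,0,-18,50]'
python3 -c "
from h import *
c,s=look('w7');print(s['q'],s['orientation'])"
```

```text
[-0.67258625  0.08611888  1.3969654  -0.03281843  1.65843142 -2.65700338]
[ 0.46064328 -0.37777915  0.13      ]
[ 0.48167981 -0.40695624  0.074     ] [ 0.44157538 -0.34842516  0.074     ] 124.41823320333096
t: 16.25
tool_pos: [0.4648, -0.3748, 0.2962]
orientation: [0.153, -3.11, 0.028]
force: [-0.5, 0.3, -0.5]
opening: 0.0465
gripper_force: 0.0
16.25 [ 0.46481454 -0.37481578  0.29622521] 95.63528372452154 [-0.52450474  0.27216801 -0.54688763]
[-0.74412674  0.11312879  1.36721745 -0.03224516  1.66792982 -2.41606516] [ 0.1527086  -3.11013199  0.02759036]
```

```bash
python3 -m inch '[-4,-3,-40,0,50, -4,-3,-80,0,50, -4,-3,-120,0,50, -4,-3,-150,0,50, -4,-3,-175,0,50, -4,-3,-191,0,50, -4,-3,-191,0,50, -4,-3,-191,0,50]'
python3 -m inch '[0,0,0,0,10, 0,0,0,0,5, 0,0,0,0,5,0,0,0,0,5,0,0,0,0,5,0,0,10,0,5,0,0,30,0,5,0,0,60,0,5,0,0,60,0,5]' 40
```

```text
t: 16.97
tool_pos: [0.4605, -0.3767, 0.1045]
orientation: [0.152, -3.108, 0.025]
force: [0.5, -0.8, 0.5]
opening: 0.0465
gripper_force: 0.0
t: 17.72
tool_pos: [0.4627, -0.3798, 0.1718]
orientation: [0.15, -3.115, 0.037]
force: [0.9, 0.0, -0.1]
opening: 0.0229
gripper_force: 40.0
```

```bash
python3 -m inch '[0,0,40,0,5, 0,0,80,0,5, -3,10,113,-5,5, -10,45,113,-10,5, -18,80,113,-15,5, -26,115,113,-20,5, -34,150,113,-25,5, -42,185,113,-30,5, -50,220,113,-35,5,-58,255,113,-40,5]'
python3 -m inch '[-10,35,0,-5,5, -18,70,0,-5,5, -28,105,0,-5,5, -38,140,0,-5,5, -38,158,0,-5,5, -38,158,0,-5,5, -38,158,0,-5,5]'
python3 -c "
from h import *
c,s=look('w8')"
```

```text
t: 18.55
tool_pos: [0.4017, -0.1213, 0.2779]
orientation: [-0.929, -2.967, 0.011]
force: [0.1, 1.3, -1.6]
opening: 0.0226
gripper_force: 40.0
t: 19.13
tool_pos: [0.3644, 0.0358, 0.2782]
orientation: [-1.047, -2.928, 0.009]
force: [-0.1, -0.3, -2.0]
opening: 0.0228
gripper_force: 40.0
19.1333 [0.36439466 0.03579746 0.27819912] 50.67765115659143 [-0.148875   -0.26032278 -2.00958348]
```

View pics/w8.png

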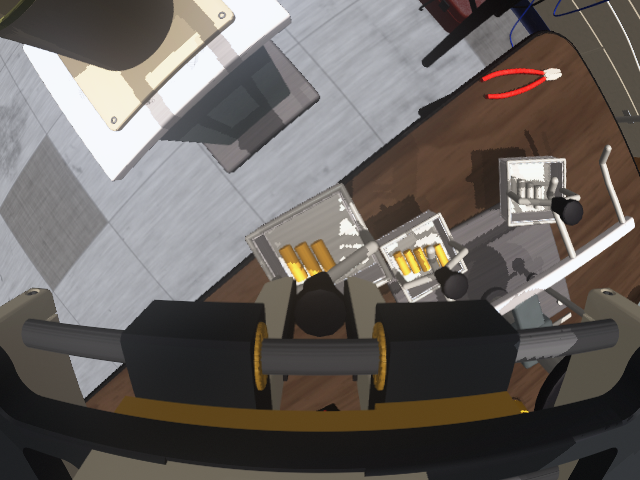

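Baskets hang on hooks 2 and 3, with caps at (570,211) and (455,285). The held basket is aligned with them.

```bash
python3 -m inch '[2,-5,-30,0,5, 2,-5,-60,0,5, 2,-5,-90,0,5, 2,-5,-106,0,5, 2,-5,-106,0,5, 2,-5,-106,0,5]'
python3 -m inch '[20,-4,0,0,5, 40,-7,0,0,5, 60,-11,0,0,5, 79,-15,0,0,5, 79,-15,0,0,5, 79,-15,0,0,5]'
python3 -m inch '[0,0,-8,0,5, 0,0,-16,0,5, 0,0,-24,0,5, 0,0,-29,0,5, 0,0,-29,0,5, 0,0,-29,0,5]'
```

```text
t: 19.68
tool_pos: [0.366, 0.0292, 0.1716]
orientation: [-1.052, -2.923, 0.01]
force: [1.0, 0.2, -1.2]
opening: 0.0224
gripper_force: 40.0
t: 20.18
tool_pos: [0.447, 0.0143, 0.1738]
orientation: [-1.052, -2.927, 0.009]
force: [-1.9, 0.0, -1.9]
opening: 0.0226
gripper_force: 40.0
t: 20.68
tool_pos: [0.4472, 0.015, 0.1457]
orientation: [-1.052, -2.931, 0.007]
force: [-2.0, 0.8, 15.9]
opening: 0.0226
gripper_force: 40.0
```

```bash
python3 -m inch '[0,0,0,0,20, 0,0,0,0,35, 0,0,0,0,45, 0,0,0,0,45, 0,0,15,0,45, 0,0,40,0,45, 0,0,80,0,45, 0,0,120,0,45, 0,0,160,0,45, 0,0,200,0,45]'
python3 -m inch '[0,0,35,0,45, 20,10,75,0,45, 50,25,80,0,45, 80,45,80,0,45, 110,70,80,0,45, 135,95,80,0,45, 155,125,80,0,45, 155,125,80,0,45, 155,125,80,0,45]'
python3 -c "
from h import *
c,s=look('w9')
for p in ((.629,.109,.264),(.584,.155,.264),(.601,.142,.264)):print(wproj(c,s,np.array(p)))"
```

```text
t: 21.52
tool_pos: [0.4449, 0.0152, 0.3443]
orientation: [-1.05, -2.925, 0.01]
force: [0.8, -0.5, 0.9]
opening: 0.0417
gripper_force: 0.0
t: 22.27
tool_pos: [0.6009, 0.1415, 0.42]
orientation: [-1.046, -2.923, 0.013]
force: [0.0, -1.1, -0.2]
opening: 0.0422
gripper_force: 0.0
22.2667 [0.60093916 0.14153845 0.42001342] 50.6589204901977 [ 0.01113866 -1.07631194 -0.16817885]
[315.60648621 277.09054196]
[323.5096724  207.62220255]
[324.2630565  231.52758437]
```

View pics/w9.png

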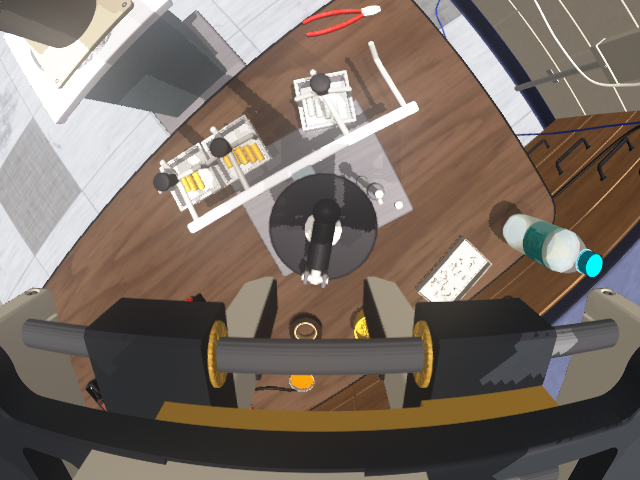

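All three baskets hang. The ball is at (326,208), the pivot at (316,276), and the wheel disc centre at (323,226).

Run:
```python
from h import *
s=robot.read_state();c=read_camera("wrist")
b=wpx(c,s,326,208,.264);p=wpx(c,s,316,275,.264);print(b,p,np.hypot(*(b-p)[:2]),np.degrees(np.arctan2(*(b-p)[1::-1])),wpx(c,s,323,226,.24))
```

```text
[0.58572919 0.15532648 0.264     ] [0.62791068 0.10913503 0.264     ] 0.06255340983661468 132.40196536235385 [0.59990966 0.13999801 0.24      ]
```

```bash
python3 -m inch '[-8,7,-40,-7,45, -15,14,-80,-8,45, -15,14,-115,-8,45, -15,14,-145,-8,45, -15,14,-165,-8,45, -15,14,-174,-8,45, -15,14,-174,-8,45, -15,14,-174,-8,45]'
python3 -m inch '[0,0,0,0,25, 0,0,0,0,20, 0,0,0,0,15,0,0,0,0,15,0,0,0,0,15]' 15
```

```text
t: 23.03
tool_pos: [0.5858, 0.1534, 0.2508]
orientation: [-1.254, -2.846, 0.004]
force: [-0.4, 0.5, 0.5]
opening: 0.0418
gripper_force: 0.0
t: 23.45
tool_pos: [0.5872, 0.1549, 0.2509]
orientation: [-1.253, -2.849, 0.0]
force: [5.2, 3.0, 2.5]
opening: 0.0239
gripper_force: 15.0
```

```bash
python3 -m inch '[1,1,0,0,15, 2,0,16,0,15, 6,-5,31,0,15, 13,-12,44,0,15, 22,-22,54,0,15, 32,-33,60,0,15, 43,-45,62,0,15, 44,-46,62,0,15, 44,-46,62,0,15]'
python3 -c "
from h import *
c,s=look('w10')"
```

```text
t: 24.2
tool_pos: [0.6306, 0.1072, 0.3119]
orientation: [-1.255, -2.846, 0.005]
force: [1.5, 0.2, 3.2]
opening: 0.0147
gripper_force: 3.4
24.2 [0.63061535 0.10722914 0.31193276] 42.42879005740851 [1.48400282 0.20818109 3.18585748]
```

View pics/w10.png

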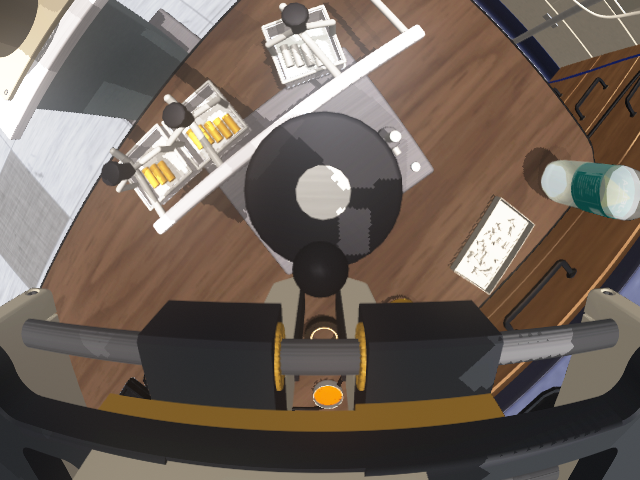

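Run:
```python
from h import *
s=robot.read_state();c=read_camera("wrist")
for t in range(0,96,5):
    t=np.radians(t);b=np.r_[np.array([.6277,.1095])+.062*np.cos(t)*np.array([-.674,.738]),.264+.062*np.sin(t)];print(round(np.degrees(t)),b.round(3),wproj(c,s,b).round())
print(wproj(c,s,s["tool_pos"]+[0,0,.019]),[wproj(c,s,np.array([.6,.1405,z])) for z in (.24,)])
```

```text
0 [0.586 0.155 0.264] [321. 158.]
5 [0.586 0.155 0.269] [321. 159.]
10 [0.587 0.155 0.275] [321. 160.]
15 [0.587 0.154 0.28 ] [321. 162.]
20 [0.588 0.152 0.285] [321. 166.]
25 [0.59  0.151 0.29 ] [320. 170.]
30 [0.592 0.149 0.295] [320. 175.]
35 [0.593 0.147 0.3  ] [320. 182.]
40 [0.596 0.145 0.304] [320. 189.]
45 [0.598 0.142 0.308] [320. 198.]
50 [0.601 0.139 0.311] [320. 208.]
55 [0.604 0.136 0.315] [320. 218.]
60 [0.607 0.132 0.318] [320. 230.]
65 [0.61  0.129 0.32 ] [319. 241.]
70 [0.613 0.125 0.322] [319. 254.]
75 [0.617 0.121 0.324] [319. 266.]
80 [0.62  0.117 0.325] [319. 278.]
85 [0.624 0.113 0.326] [319. 290.]
90 [0.628 0.11  0.326] [319. 302.]
95 [0.631 0.106 0.326] [319. 313.]
[320.37863072 312.42421275] [array([322.24054664, 189.54020037])]
```

```bash
python3 -m inch '[0,0,0,0,45, 0,0,0,0,45, 0,0,0,0,45, -6,7,-5,0,45, -13,14,-10,0,45, -13,14,-10,0,45, -13,14,-10,0,15, -13,14,-10,0,15, -13,14,-10,0,15,-13,14,-10,0,15]' 30
python3 -m inch '[3,-3,0,0,15, 6,-6,1,0,15, 9,-9,2,0,15, 12,-13,2,0,15, 12,-13,2,0,15]'
python3 -c "
from h import *
c,s=look('w11')"
```

```text
t: 25.13
tool_pos: [0.6169, 0.122, 0.3014]
orientation: [-1.252, -2.846, 0.005]
force: [0.0, 0.1, -0.1]
opening: 0.0236
gripper_force: 30.0
t: 25.55
tool_pos: [0.6294, 0.1082, 0.3035]
orientation: [-1.253, -2.846, 0.005]
force: [-1.4, 0.6, 4.1]
opening: 0.0234
gripper_force: 30.0
25.55 [0.62935704 0.10823899 0.30352441] 42.474624967551506 [-1.39336554  0.56691853  4.08564797]
```

View pics/w11.png

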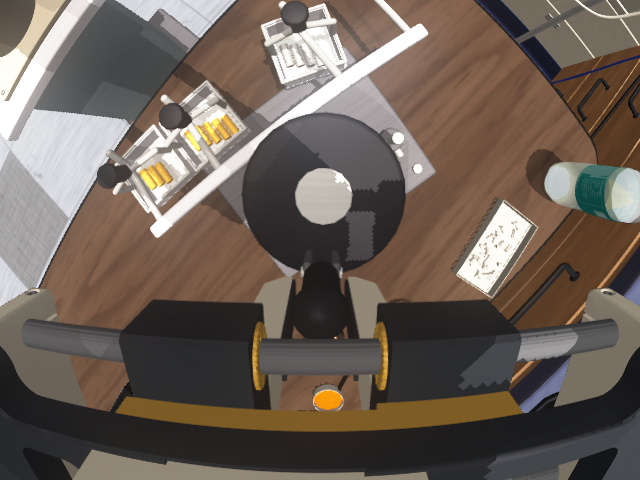

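The handle is upright, with the ball at (320,315) between the pads. I have now viewed 14 pictures, the limit, so the rest is done numerically, starting with the collar height from saved images.

Run:
```python
from h import *
d=read_camera("side");c=read_camera("wrist");yaw=-.1853;o=[.6013,.1421]
S=cv2.cvtColor(cv2.imread("pics/side0.png"),6).astype(np.float32)
N=cv2.cvtColor(d["image"],6).astype(np.float32)
W=cv2.cvtColor(cv2.imread("pics/w9.png"),6).astype(np.float32)
W1=cv2.cvtColor(cv2.imread("pics/w1.png"),6).astype(np.float32)
W11=cv2.cvtColor(cv2.imread("pics/w11.png"),6).astype(np.float32)
s9=dict(tool_pos=np.array([.60094,.14154,.42001]),orientation=np.array([-1.046,-2.923,.013]))
s1=dict(tool_pos=np.array([.42346,.16881,.44758]),orientation=np.array([.26927,3.1292,-.003]))
s11=robot.read_state()
def row(im,f,z):
    p=lift(o,yaw,(0,.065,z));a=f(p);t=f(p+[0,0,.01])-f(p-[0,0,.01]);n=np.array([-t[1],t[0]]);n/=np.hypot(*n)
    q=a+np.outer(np.arange(-5,6),n);return a.round().astype(int),cv2.remap(im,q[:,:1].astype(np.float32),q[:,1:].astype(np.float32),1).ravel().astype(int)
for nm,im,f in(("side",S,lambda p:proj(d,p)),("w9",W,lambda p:wproj(c,s9,p)),("w1",W1,lambda p:wproj(c,s1,p)),("w11",W11,lambda p:wproj(c,s11,p))):
    print(nm)
    for z in range(215,95,-5): print(z,*row(im,f,z/1e3))
```

```text
side
215 [388 278] [124 116 160 192 169 145 130 131 121  91  96]
210 [388 280] [125 179 242 254 252 209 146 128 133 133 120]
205 [388 281] [131 148 189 214 207 155 115 125 129 131 131]
200 [387 282] [115 114 112 127 127 111 120 126 125 126 130]
195 [387 283] [ 84  98 108 117 116 120 132 130 128 124 125]
190 [387 284] [ 98 110 108 121 111 111 127 131 131 129 127]
185 [387 285] [122 125 114 120 113 109 118 124 130 133 132]
180 [386 287] [124 133 119 119 119 121 126 118 113 121 127]
175 [386 288] [107 136 134 132 135 140 136  91  68  85 115]
170 [386 289] [ 44 109 124 139 145 131  85  61  77  85  88]
165 [386 290] [118 152 111  85  69  56  50  59  78  85  86]
160 [386 291] [248 237 133  58  54  53  58  67  74  80  84]
155 [385 292] [218 166  79  53  57  67  92 112 114  97  76]
150 [385 293] [113  90  78 103 106  92 107 130 125 101  84]
145 [385 294] [ 64  67  82 104 105  85  99 125 126 126 128]
140 [385 296] [109  76  83 102 102  82  92 119 125 124 125]
135 [385 297] [149  79  98 116 105  80  82 111 124 123 124]
130 [384 298] [ 98  73 101 121 112  94 105 124 122 122 124]
125 [384 299] [
[... 3787 characters left out ...]
 [103 103 103 105 104 102  98  96  92  91  90]
155 [387 137] [104 104 104 104 104 102  98  96  93  92  93]
150 [386 138] [104 104 104 104 104 102  99  97 100 100  97]
145 [385 138] [105 105 104 104 104 103  98 119 110  98  85]
140 [385 138] [104 105 105 104 103  99  97 113  92  76  66]
135 [384 138] [102 104 104 101  95  85  72  73  71  65  68]
130 [383 139] [ 97 102 101  86  76  67  63  65  68  71  74]
125 [382 139] [87 93 79 68 61 64 67 71 73 77 80]
120 [381 139] [67 68 66 65 67 70 73 76 79 83 86]
115 [380 139] [63 64 66 70 72 75 78 81 85 87 90]
110 [380 140] [66 69 72 75 77 80 83 86 89 91 92]
105 [379 140] [71 74 77 80 82 85 89 91 93 93 93]
100 [378 140] [76 78 82 85 87 90 93 93 94 94 94]
```

```bash
python3 -m inch '[0,0,0,0,45, 0,0,0,0,45, 0,0,0,0,45, 0,0,30,0,45, 0,0,70,0,45, 0,0,90,0,45, -30,10,90,-7,45, -70,15,90,-14,45, -105,20,80,-21,45, -145,25,70,-28,45]'
python3 -m inch '[-35,5,0,-7,45, -70,10,-20,-14,45, -100,17,-50,-14,45, -100,17,-80,-14,45, -100,17,-93,-14,45, -100,17,-93,-14,45,-100,17,-93,-14,45]'
cat > rod.py <<'E'
from h import *
c,s=look('r1')
im=cv2.cvtColor(c["image"],6).astype(np.float32)
for ly,lab in((.065,'rod'),(.055,'ptr')):
  print(lab)
  for z in range(215,100,-4):
    p=lift([.6013,.1421],-.1853,(0,ly,z/1e3));u=np.array([.1853,.983,0])*.002
    q=np.array([wproj(c,s,p+u*k) for k in range(-8,9)],np.float32)
    print(z,q[8].round().astype(int),*cv2.remap(im,q[:,:1],q[:,1:],1).ravel().astype(int))
E
python3 rod.py
```

```text
t: 26.53
tool_pos: [0.4828, 0.1343, 0.3727]
orientation: [-1.911, -2.453, -0.008]
force: [-0.3, -0.2, 1.3]
opening: 0.0419
gripper_force: 0.0
t: 27.12
tool_pos: [0.3838, 0.1509, 0.2803]
orientation: [-2.189, -2.208, -0.012]
force: [0.6, -0.2, -0.1]
opening: 0.042
gripper_force: 0.0
27.1167 [0.38383157 0.1508949  0.28031938] 0.5103138407785697 [ 0.56841693 -0.23730276 -0.11619354]
rod
215 [616 191] 42 74 73 73 74 74 114 73 74 110 160 227 199 240 240 178 213
211 [613 190] 57 59 71 58 72 247 248 247 249 74 74 74 73 75 74 118 206
207 [610 190] 90 90 89 90 85 98 225 245 183 73 74 74 73 73 73 73 72
203 [606 189] 85 86 88 88 88 77 80 79 89 72 69 58 71 61 70 73 73
199 [603 188] 83 85 86 86 86 76 79 79 88 86 86 88 89 87 77 69 53
195 [601 188] 77 76 75 74 77 76 80 79 88 84 85 84 86 84 82 81 81
191 [598 187] 87 86 85 85 123 82 79 79 89 80 75 76 81 82 83 84 82
187 [595 187] 89 90 96 133 135 80 80 79 90 137 123 78 77 76 77 77 76
183 [592 186] 88 88 96 135 139 81 79 80 89 126 139 109 90 90 90 89 88
179 [589 186] 89 88 51 117 87 85 83 77 124 132 142 80 90 89 89 90 89
175 [587 185] 82 85 51 38 64 83
[... 2569 characters left out ...]
 77 77 77 77 77 78 81 81 88 77 75 76
135 [560 191] 80 80 80 80 79 78 77 78 76 77 79 81 81 90 78 76 76
131 [557 191] 81 79 79 79 79 79 79 80 80 80 79 81 81 91 78 77 78
127 [555 190] 206 233 215 240 217 239 209 89 80 78 78 81 82 90 80 78 80
123 [553 190] 233 246 247 247 247 246 241 98 94 95 80 82 82 90 89 92 94
119 [551 189] 117 116 123 142 122 138 123 138 138 143 80 82 83 92 140 143 143
115 [549 189] 143 144 146 145 143 146 146 145 145 146 88 83 83 94 139 145 146
111 [547 189] 146 146 145 146 146 146 146 146 145 140 87 82 82 93 139 147 146
107 [545 188] 143 143 143 143 143 144 143 145 144 138 91 83 83 93 144 144 144
103 [543 188] 142 141 142 142 141 142 141 142 140 142 87 83 84 93 140 144 144
```

```bash
python3 -m inch '[0,0,40,-5,45, 10,0,80,-10,45, 40,-5,105,-15,45, 80,-12,105,-20,45, 120,-20,105,-25,45, 160,-27,105,-30,45, 200,-34,105,-35,45, 235,-40,105,-40,45, 244,-41,105,-40,45, 244,-41,105,-40,45]'
python3 - <<'E'
from h import *
s=robot.read_state();print(s["tool_pos"],s["q"][5])
# where is ball: check dark blob in wrist image near prediction
c=read_camera("wrist");g=cv2.cvtColor(c["image"],6);p=wproj(c,s,np.array([.6285,.109,.326]));print(p)
m=(g<45).astype(np.uint8);u,v=p.astype(int);w=m[v-60:v+60,u-60:u+60];n,l,st,ce=cv2.connectedComponentsWithStats(w);print(st[1:6],ce[1:6]+[u-60,v-60])
for i in range(-5,6):print(g[min(479,v+i*8),u-80:u+81:10])
a=-48.4
P=[43*np.array([np.cos(np.radians(a-20*k)),np.sin(np.radians(a-20*k))]) for k in range(0,51)]
for b in range(0,50,10): print([(P[b+i]-P[b]).round().astype(int).tolist() for i in range(1,11)])
E
```

```text
t: 28.0
tool_pos: [0.6306, 0.1087, 0.3838]
orientation: [-2.818, -1.325, -0.027]
force: [0.3, 0.9, -0.3]
opening: 0.0416
gripper_force: 0.0
[0.63060123 0.1086718  0.38376052] 0.7717316669408937
[319.68492205 262.01423921]
[[ 78  58   1   1   1]
 [ 75  62   4   9  11]
 [ 70  73   3   4   5]
 [ 74  72   1   1   1]
 [105  79  15  41 346]] [[337.         260.        ]
 [335.54545455 268.45454545]
 [330.2        276.4       ]
 [333.         274.        ]
 [369.22254335 305.9566474 ]]
[105 106 255 255 255 255 101  98  79  83 180 183 177 178 116 117 110]
[102 104 255 254 254 255 100  96 171 162 116 179 186 180 103 116 115]
[ 84  83 169 254 254 254  88  72  56  52 118 148 179 180 157 114 119]
[ 81  81  82 128 192  79  75  61  59  53 118 178 178 151 113 114 119]
[ 75  77  79  78  77  74  71  65  64  58 117 177 117 111  99 117 106]
[ 74  73  75  75  73  71  65  58  63  50  67 104 109 117  98 109 118]
[202  70  70  71  69  68  64  60  67  48  74 106 106 112 111 100 113]
[194 159 104 142  67  64  61  54  50  44 110 107 106 135 133 105 104]
[188 141 141 137 129 105  81  75  87 103 107 112 106  91 135 135 105]
[138 140 140  53 248  79  72  74 109 100 101 106 110  40 135 135 135]
[139 139 139  52 249 112  72  96  97 107 104 104 108  41 135 135 134]
[[-13, -8], [-27, -11], [-42, -9], [-55, -2], [-65, 10], [-71, 24], [-71, 38], [-66, 53], [-57, 64], [-44, 72]]
[[15, 3], [29, 1], [43, -6], [52, -17], [58, -31], [58, -46], [54, -60], [44, -72], [32, -80], [17, -83]]
[[-15, 2], [-28, 9], [-38, 20], [-43, 34], [-44, 49], [-39, 63], [-30, 75], [-17, 83], [-2, 86], [12, 84]]
[[13, -7], [23, -18], [29, -32], [29, -47], [24, -61], [15, -73], [2, -81], [-12, -84], [-27, -82], [-40, -75]]
[[-10, 11], [-15, 25], [-16, 40], [-11, 54], [-2, 66], [11, 74], [26, 77], [40, 75], [53, 67], [63, 56]]
```

```bash
python3 -m inch '[-3,2,-25,0,45, -3,2,-50,0,45, -3,2,-70,0,45, -3,2,-79,0,45, -3,2,-79,0,45, -3,2,-79,0,15, -3,2,-79,0,15, -3,2,-79,0,15, -3,2,-79,0,15]' 35
```

```text
t: 28.8
tool_pos: [0.6258, 0.1119, 0.3087]
orientation: [-2.818, -1.329, -0.036]
force: [2.3, -1.1, 5.2]
opening: 0.0233
gripper_force: 35.0
```

```bash
python3 -m inch '[2,-3,0,0,15, 2,-3,0,0,15, 2,-3,0,0,15]'
python3 -m inch '[-13,-8,0,0,15, -27,-11,0,0,15, -42,-9,0,0,15, -55,-2,0,0,15, -65,10,0,0,15, -71,24,0,0,15, -71,38,0,0,15, -66,53,0,0,15, -57,64,0,0,15, -44,72,0,0,15, -44,72,0,0,15]' 2>&1 | tail -3
python3 -c "
from h import *
print(robot.read_state()['force'],robot.read_state()['tool_pos'])"
```

```text
t: 29.05
tool_pos: [0.6267, 0.1106, 0.3088]
orientation: [-2.814, -1.33, -0.034]
force: [-4.0, 4.3, 8.5]
opening: 0.0234
gripper_force: 35.0
invalid input
[-3.97732343  4.26867413  8.4987979 ] [0.62674749 0.11062567 0.30877248]
```

```bash
python3 -m inch '[-13,-8,0,0,15, -27,-11,0,0,15, -42,-9,0,0,15, -55,-2,0,0,15, -65,10,0,0,15, -71,24,0,0,15, -71,38,0,0,15, -66,53,0,0,15, -57,64,0,0,15, -44,72,0,0,15]'
```

```text
t: 29.88
tool_pos: [0.5833, 0.1792, 0.3077]
orientation: [-2.822, -1.328, -0.03]
force: [-2.0, -13.9, 7.0]
opening: 0.0232
gripper_force: 35.0
```

```bash
python3 -m inch '[15,3,0,0,15, 29,1,0,0,15, 43,-6,0,0,15, 52,-17,0,0,15, 58,-31,0,0,15, 58,-46,0,0,15, 54,-60,0,0,15, 44,-72,0,0,15, 32,-80,0,0,15, 17,-83,0,0,15]'
python3 -m inch '[-15,2,0,0,15, -28,9,0,0,15, -38,20,0,0,15, -43,34,0,0,15, -44,49,0,0,15, -39,63,0,0,15, -30,75,0,0,15, -17,83,0,0,15, -2,86,0,0,15, 12,84,0,0,15]'
```

```text
t: 30.72
tool_pos: [0.6015, 0.0969, 0.3074]
orientation: [-2.819, -1.328, -0.037]
force: [8.5, 0.4, 1.2]
opening: 0.0234
gripper_force: 35.0
t: 31.55
tool_pos: [0.6115, 0.1812, 0.3075]
orientation: [-2.818, -1.329, -0.026]
force: [-9.6, -6.7, 8.0]
opening: 0.0234
gripper_force: 35.0
```

```bash
python3 -m inch '[13,-7,0,0,15, 23,-18,0,0,15, 29,-32,0,0,15, 29,-47,0,0,15, 24,-61,0,0,15, 15,-73,0,0,15, 2,-81,0,0,15, -12,-84,0,0,15, -27,-82,0,0,15, -40,-75,0,0,15]'
python3 -m inch '[0,0,0,0,15, 0,0,0,0,15, 0,0,0,0,45, 0,0,0,0,45, 0,0,0,0,45, 0,0,30,0,45, 0,0,70,0,45, 0,0,80,0,45, -35,15,80,7,45, -70,25,80,14,45]'
python3 -m inch '[-35,5,-20,7,45, -70,10,-50,14,45, -100,13,-80,20,45, -118,15,-105,26,45, -118,15,-107,26,45, -118,15,-107,26,45]'
```

```text
t: 32.38
tool_pos: [0.5729, 0.1061, 0.3076]
orientation: [-2.82, -1.327, -0.037]
force: [10.4, -0.2, 0.2]
opening: 0.0233
gripper_force: 35.0
t: 33.22
tool_pos: [0.5021, 0.132, 0.3856]
orientation: [-2.629, -1.665, -0.022]
force: [-0.6, 0.4, 1.8]
opening: 0.0419
gripper_force: 0.0
t: 33.72
tool_pos: [0.3817, 0.1468, 0.2767]
orientation: [-2.188, -2.206, -0.007]
force: [0.3, 0.2, 1.1]
opening: 0.0417
gripper_force: 0.0
```

```bash
sed -i 's/range(215,100,-4)/range(215,110,-3)/' rod.py; python3 rod.py | sed -n '/ptr/,$p'
python3 - <<'E'
from h import *
c=read_camera("wrist");s=robot.read_state();g=cv2.cvtColor(c["image"],6)
# ball/handle check: brightness around predicted upright ball for handle angle -130
for t in (60,70,80,90):
    t=np.radians(t);d=np.array([.648,.761]);b=np.r_[np.array([.573,.109])+.062*np.cos(t)*d,.264+.062*np.sin(t)];print(wproj(c,s,b).round())
E
```

```text
ptr
215 [619 199] 43 44 43 29 18 36 75 75 74 74 92 163 158 172 153 236 138
212 [617 198] 44 45 40 19 16 50 74 74 75 74 235 247 248 191 73 130 217
209 [614 198] 45 42 19 18 17 58 61 74 74 74 245 248 247 250 77 73 73
206 [612 197] 45 21 18 17 63 90 87 76 73 68 78 169 162 122 75 75 74
203 [610 197] 20 18 17 27 89 89 90 90 90 90 78 80 79 88 62 66 73
200 [607 196] 19 17 16 68 85 85 87 88 89 88 78 81 80 89 73 68 59
197 [605 196] 17 17 26 79 82 85 87 87 88 88 77 81 80 90 89 89 89
194 [603 195] 17 37 76 77 75 77 77 79 82 95 78 81 79 89 87 86 87
191 [601 195] 26 88 88 86 84 83 81 80 84 130 81 81 81 90 88 82 86
188 [599 194] 80 85 85 86 90 91 90 88 131 139 79 80 80 91 137 101 78
185 [596 194] 88 86 86 87 89 92 92 95 139 135 82 81 81 92 133 137 86
182 [594 193] 89 91 88 96 98 99 93 82 135 130 90 81 80 90 127 137 104
179 [592 193] 159 158 158 228 242 243 239 52 117 87 87 84 79 118 134 142 85
176 [590 193] 163 161 163 163 246 242 246 53 49 77 86 86 83 126 134 125 56
173 [588 192] 91 97 92 97 102 107 103 49 38 40 53 74 85 110 83 52 51
170 [586 192] 75 75 76 77 78 80 80 41 38 38 40 41 42 43 43 43 5
[... 623 characters left out ...]
8 78 79 80 84 83 91 78 78 78
137 [566 188] 82 80 80 79 81 79 81 80 80 79 80 84 84 91 80 79 78
134 [564 187] 83 83 82 81 81 81 80 80 80 79 81 83 84 91 80 79 80
131 [562 187] 83 82 83 83 82 83 82 82 82 82 81 84 84 93 79 79 81
128 [561 187] 84 83 84 82 82 82 83 82 82 82 81 85 84 94 81 81 83
125 [559 186] 85 84 85 86 85 85 84 84 84 81 81 84 85 93 80 82 86
122 [557 186] 93 92 94 89 95 86 95 91 93 93 83 85 85 93 84 92 90
119 [556 186] 139 139 140 138 144 136 142 137 138 136 86 85 85 94 135 143 139
116 [554 186] 147 148 147 149 147 149 148 148 148 142 91 86 84 95 144 151 149
113 [553 185] 148 147 147 148 147 148 148 148 148 144 93 85 86 97 143 147 148
[675. 328.]
[671. 344.]
[663. 360.]
[653. 375.]
```

```bash
python3 -m inch '[0,0,40,-5,45, 0,0,80,-10,45, 20,-5,110,-15,45, 60,-12,110,-20,45, 100,-20,110,-26,45, 140,-28,110,-33,45, 180,-36,110,-40,45, 191,-38,110,-40,45, 191,-38,110,-40,45, 191,-38,110,-40,45]'
python3 -m inch '[0,0,-25,0,45, 0,0,-50,0,45, 0,0,-70,0,45, 0,0,-79,0,45, 0,0,-79,0,45, 0,0,-79,0,15, 0,0,-79,0,15, 0,0,-79,0,15, 0,0,-79,0,15]' 35
```

```text
t: 34.65
tool_pos: [0.5763, 0.1085, 0.3901]
orientation: [-2.818, -1.327, -0.031]
force: [-0.3, -0.5, -0.6]
opening: 0.0415
gripper_force: 0.0
t: 35.4
tool_pos: [0.5752, 0.1095, 0.3124]
orientation: [-2.817, -1.329, -0.034]
force: [-0.4, 0.9, 6.0]
opening: 0.0231
gripper_force: 35.0
```

```bash
python3 -m inch '[0,0,0,0,40, 0,0,0,0,40, 0,0,-7,0,40, -1,-1,-7,0,40, -1,-1,-7,0,15, -1,-1,-7,0,15, -1,-1,-7,0,15, -1,-1,-7,0,15]' 35
python3 -m inch '[5,6,0,0,15, 10,12,-2,0,15, 20,24,-8,0,15, 28,33,-18,0,15, 35,41,-31,0,15, 39,45,-46,0,15, 40,47,-57,0,15, 40,47,-59,0,15, 40,47,-59,0,15]'
```

```text
t: 36.07
tool_pos: [0.5734, 0.1081, 0.3029]
orientation: [-2.816, -1.328, -0.029]
force: [-1.5, 0.8, -1.2]
opening: 0.0235
gripper_force: 35.0
t: 36.82
tool_pos: [0.617, 0.1566, 0.245]
orientation: [-2.818, -1.33, -0.041]
force: [11.8, 2.0, 1.1]
opening: 0.0234
gripper_force: 35.0
```

```bash
python3 -m inch '[0,0,0,0,40, 0,0,0,0,40, 0,0,0,0,40, 0,0,20,0,40, 0,0,60,0,40, 0,0,70,0,20, 0,0,70,0,0, 0,0,70,0,0, 0,0,70,0,0]'
python3 -m inch '[-2,-1,-10,0,0, -2,-1,-18,0,0, -2,-1,-24,0,0, -2,-1,-28,0,0, -2,-1,-28,0,0]'
python3 -m inch '[0,0,-4,0,0, 0,0,-8,0,0, 0,0,-8,0,0]'
```

```text
t: 37.57
tool_pos: [0.6133, 0.1552, 0.3128]
orientation: [-2.816, -1.328, -0.027]
force: [0.2, 0.4, -1.0]
opening: 0.0152
gripper_force: 0.0
t: 37.98
tool_pos: [0.611, 0.1541, 0.2842]
orientation: [-2.816, -1.328, -0.026]
force: [-0.2, 0.1, 0.7]
opening: 0.0007
gripper_force: 0.0
t: 38.23
tool_pos: [0.6117, 0.1542, 0.2777]
orientation: [-2.817, -1.329, -0.03]
force: [0.7, 1.1, 1.5]
opening: 0.0005
gripper_force: 0.6
```

```bash
python3 -m inch '[0,0,-3,0,0, 0,0,-4,0,0, 0,0,-4,0,0]'
python3 -m inch '[0,0,20,0,0, 0,0,60,0,0, 0,0,100,0,0, -30,0,110,5,20, -70,0,110,10,20, -110,0,110,15,20, -145,0,110,20,20, -180,0,80,26,20, -215,0,50,33,20, -232,-5,30,40,20]'
python3 -m inch '[0,-3,-10,0,20, 0,-3,-30,0,20, 0,-3,-30,0,20, 0,-3,-30,0,20]'
python3 rod.py | sed -n '/ptr/,$p' | sed -n '10,20p'
```

```text
t: 38.48
tool_pos: [0.6121, 0.1542, 0.2754]
orientation: [-2.817, -1.329, -0.033]
force: [0.3, 1.4, 6.1]
opening: 0.0009
gripper_force: 2.8
t: 39.32
tool_pos: [0.3777, 0.1493, 0.3032]
orientation: [-2.182, -2.216, -0.014]
force: [0.3, -0.6, 0.3]
opening: 0.018
gripper_force: 0.0
t: 39.65
tool_pos: [0.3795, 0.1458, 0.2739]
orientation: [-2.19, -2.206, -0.011]
force: [0.3, 0.1, 1.1]
opening: 0.0184
gripper_force: 0.0
191 [604 194] 39 77 76 74 74 73 71 73 77 114 79 77 77 86 85 82 83
188 [602 193] 83 85 84 83 81 81 78 80 121 134 74 77 76 87 130 92 81
185 [600 193] 77 79 80 83 86 87 86 65 132 132 78 77 77 86 127 130 76
182 [597 192] 86 84 84 89 89 90 89 72 129 128 75 77 77 85 121 132 87
179 [595 192] 151 151 151 219 238 239 223 53 97 82 82 78 75 118 127 138 76
176 [593 192] 155 154 156 157 233 239 241 48 43 72 81 82 80 131 125 120 53
173 [591 191] 85 93 87 93 94 104 95 53 35 37 50 68 76 104 71 45 50
170 [589 191] 72 73 74 74 77 80 81 48 36 36 38 38 39 40 40 40 44
167 [587 190] 71 71 72 73 74 75 76 64 35 37 37 38 39 39 40 40 49
164 [585 190] 71 70 71 69 71 71 71 71 39 36 37 37 38 39 39 40 60
161 [583 190] 73 72 72 73 72 72 73 71 67 44 38 38 39 39 40 48 77
```

```bash
python3 -m inch '[-20,0,60,0,20, -20,0,120,0,20, -20,0,120,0,20, -20,0,120,0,20]'
python3 - <<'E'
from h import *
d=read_camera("side");g=cv2.cvtColor(d["image"],6)
for h in ((.4865,.2348),(.4607,.0972),(.4459,.0186)):
    for z in (.2225,.20,.13,.17):
        u,v=proj(d,np.array([*h,z])).round().astype(int);print(z,(u,v),g[v-1:v+2,u-8:u+9:2].tolist()[1],end=' ')
    print()
E
```

```text
t: 40.03
tool_pos: [0.3616, 0.1466, 0.4045]
orientation: [-2.195, -2.213, -0.032]
force: [-0.1, -0.2, 0.8]
opening: 0.0186
gripper_force: 0.0
0.2225 (np.int64(428), np.int64(245)) [82, 62, 47, 54, 55, 56, 66, 247, 76] 0.2 (np.int64(427), np.int64(251)) [59, 108, 1, 16, 19, 28, 103, 77, 80] 0.13 (np.int64(422), np.int64(267)) [227, 126, 177, 242, 161, 178, 162, 254, 169] 0.17 (np.int64(425), np.int64(258)) [133, 160, 254, 244, 86, 255, 224, 161, 238] 
0.2225 (np.int64(383), np.int64(210)) [100, 106, 46, 48, 51, 47, 51, 120, 70] 0.2 (np.int64(383), np.int64(216)) [225, 99, 12, 14, 18, 15, 231, 86, 96] 0.13 (np.int64(380), np.int64(233)) [228, 129, 225, 168, 179, 179, 184, 141, 140] 0.17 (np.int64(381), np.int64(224)) [123, 138, 254, 241, 132, 202, 218, 161, 78] 
0.2225 (np.int64(360), np.int64(192)) [192, 152, 45, 52, 53, 28, 204, 182, 187] 0.2 (np.int64(359), np.int64(198)) [156, 198, 167, 15, 16, 47, 190, 133, 192] 0.13 (np.int64(357), np.int64(215)) [155, 235, 220, 122, 170, 172, 172, 159, 136] 0.17 (np.int64(358), np.int64(205)) [189, 149, 244, 254, 137, 183, 253, 214, 200]
```

All three dark caps and necks sit exactly where hanging baskets should at the raised height. The pointer is level with the collar and the handle is flat, so I hand in.

```bash
python3 -m inch '[0,0,0,0,20,0,0,0,0,20,0,0,0,0,20,0,0,0,0,20]'; python3 -c "
from plant import job
print(job.close_job())"
```

```text
t: 40.42
tool_pos: [0.3594, 0.146, 0.393]
orientation: [-2.188, -2.207, -0.01]
force: [-0.3, 0.2, 0.1]
opening: 0.0187
gripper_force: 0.0
the job is handed in; nothing more can be done
None
```

The job is handed in at about 40 s of robot time: by my measurements all three baskets hang on hooks 2, 3 and 4, the pointer is level with the collar to about 2 mm, and the crank handle is folded flat; the hand-in returned no verdict.

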